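Change the domed head on a goldsmith's forming press

TASK

Turn the forming press's six-place turret until the head with the full half-round dome clicks in at the front, in the gap of the rod guard, and unscrew it there. Lift it off its stud and set it down gently, standing with the dome up, in the empty pocket of the wooden tray; leave the other heads as they are and the things on the bench where they are.

Things in the scene. Friction and masses are not known exactly. Their poses are not given: they have to be found in the camera images.
- press: Grey cast bench press, fixed to the bench. Origin on the bench under the turret's upright axis; -x of this frame is its front (towards the robot). Round base 260 mm across. A column 70 mm wide, 340 mm high, stands 178 to 240 mm behind the axis; a hand lever sticks out level from its top to the press's +y side, 175 to 220 mm behind the axis.
- ram (a point): Centre of the underside of the press's ram (42 mm across), 170 mm above the bench, 100 mm behind the turret's axis, over the rearmost place. It hangs from an overhanging block 60 mm wide that reaches from 80 mm behind the axis back to the column, 250 to 335 mm above the bench. Fixed to the press, axes as the press.
- guard (a point): Point on the turret's axis at the height of the guard rods, 178 mm above the bench, axes as the press. Two 8 mm steel rods curve about it at 100 mm radius, over the places at the sides and rear, each from 52 degrees off the front backwards: no head can be gripped there from above. The front place and the middle are open from above.
- turret (a joint): Turn of the turret about its upright axis, rad, 0 at the start, counter-clockwise from above positive, no end stop. A spring detent pulls it to the nearest multiple of 60 degrees (1.047 rad); turning it out takes 0.6 N m. Dark plate 254 mm across, its top 80 mm above the bench. Six places 60 degrees apart on a 100 mm radius. At the start the front stud is bare; the rearmost place has a flat head that stays.
- handle (a point): Middle of the black grip bar on the turret's axis, 157 mm above the bench: bar 56 mm long along this frame's x, 18 mm wide along y, 30 mm tall, on a 14 mm neck; 37 mm below this point a 40 mm hub begins. It turns with the turret; gripped across its width and turned about the upright axis it turns the turret.
- front (a point): The front place: centre of the seat (80 mm above the bench) of whichever stud stands at the front, 100 mm from the turret's axis. Fixed to the press, axes as the press. Each place has a threaded steel stud 33 mm tall, 25 mm across. A short steel mark on the base's rim points to the front place.
- dome: The head to take off: polished steel, 67 mm tall, about 0.5 kg. Top: a full half-sphere 43 mm across; below it a hollow eight-sided collar 44 mm across flats, 46 mm tall. Flats face its own x, y and the 45 degree directions; grip two opposite flats 30 to 36 mm above the underside. Origin: centre of the underside, z up. Screwed on a stud 60 or 120 degrees left or right of the front.
- dome_top (a point): Top of the domed head, 67 mm above its underside. The head unscrews counter-clockwise from above, easily, rising 16 mm per full turn (keep to this within about 1 mm while turning); let go, it stays where it is. After about 140 degrees it is free to be lifted straight up, 35 mm to clear the stud. Several grips may be needed.
- mushroom: Steel head with the same eight-sided collar as the domed one, top a wide shallow cap 54 mm across, 60 mm tall in all; origin at the centre of its underside. Screwed on one of the turret's studs, 60 or 120 degrees left or right of the front. To stay.
- cone: Steel head with the same eight-sided collar as the domed one, top a blunt cone, 40 mm at its foot, 10 mm at its tip, 72 mm tall in all; origin at the centre of its underside. Screwed on one of the turret's studs, 60 or 120 degrees left or right of the front. To stay.
- ridge: Steel head with the same eight-sided collar as the domed one, top a rounded ridge 44 mm long, 20 mm wide, 68 mm tall in all; origin at the centre of its underside. Screwed on one of the turret's studs, 60 or 120 degrees left or right of the front. To stay.
- tray: Pale wooden tray, heavy, fixed: 250 mm long (its x), 94 mm wide (its y), walls 6 mm thick and 18 mm high, floor top 6 mm above the bench; origin under its centre. Two cross walls part it into three pockets in a row, each 75 by 82 mm. Two pockets hold a head, one is empty (any of the three).
- pocket0 (a point): Centre of the floor of the pocket at the tray's -x end (6 mm above the bench); axes as the tray.
- pocket1 (a point): Centre of the floor of the middle pocket.
- pocket2 (a point): Centre of the floor of the pocket at the tray's +x end.
- square: Loose steel head standing in a tray pocket, eight-sided collar 44 mm across flats, 46 mm tall, with a 40 mm square block on top, 68 mm tall in all; origin at the centre of its underside. To stay.
- stepped: Loose steel head standing in another tray pocket, eight-sided collar 44 mm across flats, 46 mm tall, with a three-step round top, 72 mm tall in all; origin at the centre of its underside. To stay.
- mallet: Wooden mallet lying on the bench left of the press: head a drum 110 mm long, 61 mm across, handle 22 mm thick, 230 mm long along its x, drum at the +x end; origin on the bench at the middle of the handle. To stay.
- cutter: Dark steel disc cutter standing on the bench to the front left of the press: two stacked drums, 76 and 68 mm across, 74 mm tall in all; origin at the centre of its underside. To stay.
- mug: White mug of tools, 76 mm across, 90 mm tall, tools reaching 210 mm above the bench; origin at the centre of its underside. To stay.
Mind the look-alikes: they are no part of the job. Leave any blue look-alike of the ridge alone.

How it is judged:
By the outcome, as a careful person would: the job done as asked, in the order asked, and still so for the second after the job is handed in, with the robot touching nothing.
It also fails if it takes over 64 s, if anything falls off the work surface, if the arm or the gripper's body presses on something with over 40 N, if the wrist force passes 120 N, or if a joint passes its speed limit or range.

ROBOT

A 6-joint arm with a two-finger parallel gripper is mounted at the origin on the work surface. World frame = base frame: x ahead of the robot, y to its left, z up, the work surface at z = 0. Lengths are in mm, angles in rad, forces in N, time in s.
With the tool pointing down it reaches from about 350 to 775 mm from the base axis. Payload 7.3 kg.
Tool frame: the origin (TCP) lies on the centre line of the jaws, within the pads' length; the fingertips stand 17 mm ahead of it and the grasp point (between the pads) lies 2 mm behind it; z points along the fingers, y is the line along which they close (so a half turn about z gives the same grasp; the last joint's range is limited). The gripper opens to 92 mm and grips with 3 to 60 N. Pads are 19 mm wide; open, the fingers measure 130 mm over their backs; the gripper's body (75 mm by 190 mm) begins 47 mm behind the grasp point.
Start: joints at [1.114, 0.342, 1.524, -0, 1.275, -0.146], TCP at [160.54, 499.87, 243.741] pointing down, gripper open.
Joint ranges: [-2.53, 2.53], [-0.77, 2.02], [0.04, 2.7], [-1, 4.14], [0.28, 2.66], [-3.11, 3.11]. Speed limits (rad/s): [2.57, 2.57, 3.14, 3.14, 3.14, 3.14].

INTERFACE

Orientations are given as [roll, pitch, yaw] about the fixed x, y, z axes, in that order (R = Rz(yaw) Ry(pitch) Rx(roll)).
In Python, from plant import bot gives the robot as it stands. The module is installed in compiled form; this text tells all that it offers.
- The arm moves only by the shell command python3 -m pendant 'ROWS'. ROWS is JSON, a list of rows, each a list of 3 entries, a list of its own where there are three numbers: the shift along the world's x, y, z as a fraction of full scale, then the turn, a rotation vector about the world's x, y, z as a fraction of full scale, then the opening, from -1 (shut) to 1 (fully open), so that 0 is half open. In form: [[[tx, ty, tz], [rx, ry, rz], claw], ...]. A call has exactly 10 rows; each row shifts and turns the commanded pose from where the row before left it; what a row does not reach is not made up. Full scale, the value 1, is 30 mm for a shift and 0.12 rad for a turn. A row lasts 1/12 s, in which the tool goes at most 41.7 mm and 7.16 degrees, less where a joint would pass 70% of its speed; a pose out of reach is approached as far as the arm can. A call with a number of a shift or a turn outside -1 to 1 is refused whole. A call with a gripper value outside its range is refused whole. The fingers move at their own pace and stop on an object; the grip force is fixed at half the most. Time passes only in rows, so rows that do not move let the fingers close, or fill a call up. It gives the time, the measured TCP pose, the force, the opening and the grip force at its end, in the units of the state.
- bot.get_obs(): the state, without advancing time (a new reading comes with each control period).
- bot.capture(name): name is "side" or "top" or "wrist"; returns the picture (384x512x3 uint8, blue, green, red); there is no depth.
- bot.camera_params(name): a dict with "fovy" (degrees; the focal length in pixels is half the picture's height over the tangent of half this angle, whatever the lens; pixels are square), "cx", "cy" (the principal point, pixels), "distortion" ([k1, k2, p1, p2, k3] as OpenCV has them; the pictures are not rectified), "camera_from_world" (4x4, takes a point from world to camera coordinates). Camera axes: x right, y down, z forward; pixel columns grow to the right and rows downward; lengths in mm; the calibration is good to about 2 mm. A picture is of the moment at which its call begins: read the wrist's pose just before it. camera_params takes no time and is no camera call; for the wrist camera it gives the pose at the moment of the call.
- bot.close_job(): hands the job in; it is judged then, once.
The state is a dict: "time": time; "joint_positions": joint angles; "dq": joint speeds; "tau": joint torques, N m; "tool_pos": TCP position; "tcp_rot": TCP orientation; "contact_force": force on the tool from outside, world axes, zero at the start; "moment": the same for the moment, N m; "grip_width": finger opening in mm; "finger_force": force on a finger pad.
Only numpy, scipy, OpenCV 4.12 (cv2) and the standard library are available. Lean on these libraries where they do the work, as an engineer would, in place of code of your own. Each camera call takes 0.05 s, during which the arm holds its last target. There are 200 camera calls.

## Working session

There is one attempt and no reset: what is moved stays moved. The work goes in short steps, Python scripts to look and compute and a shell command to move; the robot and the scene stay as the last step left them, time stands still between calls to the robot, and variables do not carry over. Pictures are saved under pics/ and viewed, at most 14 in all, crops included, and the job is handed in when it is done.

```bash
mkdir -p pics; cat > h.py <<'E'
import numpy as np, cv2
from plant import bot
def cam(n):
    p=bot.camera_params(n); f=192/np.tan(np.radians(p["fovy"])/2)
    K=np.array([[f,0,p["cx"]],[0,f,p["cy"]],[0,0,1.]])
    return K,np.array(p["distortion"],float),np.array(p["camera_from_world"],float)
def ray(c,uv):
    K,d,T=c; q=cv2.undistortPoints(np.array([[uv]],float),K,d)[0,0]
    R=T[:3,:3]; return -R.T@T[:3,3], R.T@np.array([q[0],q[1],1])
def onz(c,uv,z):
    o,r=ray(c,uv); return o+r*(z-o[2])/r[2]
def proj(c,P):
    K,d,T=c; return cv2.projectPoints(np.array(P,float).reshape(-1,3),cv2.Rodrigues(T[:3,:3])[0],T[:3,3],K,d)[0][:,0]
E
python3 - <<'E'
from h import *
np.set_printoptions(precision=2,suppress=True)
ims=[]
for n in("top","side","wrist"):
    c=cam(n); im=bot.capture(n); cv2.imwrite(f"pics/{n}0.png",im); o,r=ray(c,(256,192)); print(n,o,r,c[0][0,0],c[1])
print(bot.get_obs())
E
```

```text
top [ 290.91   56.38 1430.77] [ 0.22  0.03 -0.98] 415.9607637010357 [-0.11  0.    0.    0.    0.  ]
side [ 454.78 -554.74  803.02] [ 0.14  0.64 -0.75] 371.5428717400812 [0.02 0.   0.   0.   0.  ]
wrist [ 89.65 522.24 384.01] [ 0.27 -0.06 -0.96] 299.0243626707225 [0.01 0.   0.   0.   0.  ]
{'time': 0.15, 'joint_positions': array([ 1.11,  0.34,  1.52, -0.  ,  1.28, -0.15]), 'dq': array([-0., -0., -0., -0., -0.,  0.]), 'tau': array([  0.  , -43.15, -24.44,   0.07,   0.05,  -0.  ]), 'tool_pos': array([160.42, 499.6 , 243.23]), 'tcp_rot': array([-3.14, -0.  ,  2.83]), 'contact_force': array([-0.55,  0.63,  1.06]), 'moment': array([ 0.05,  0.02, -0.  ]), 'finger_force': 0.0, 'grip_width': 91.85915108656634}
```

View pics/top0.png

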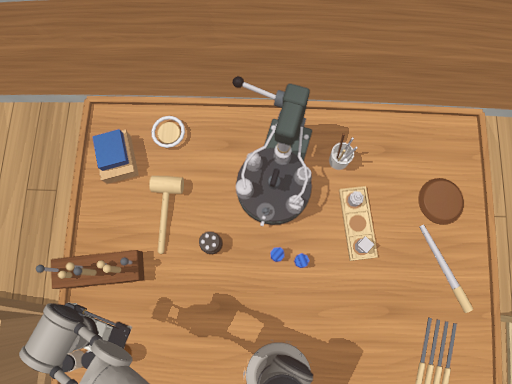

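View pics/side0.png

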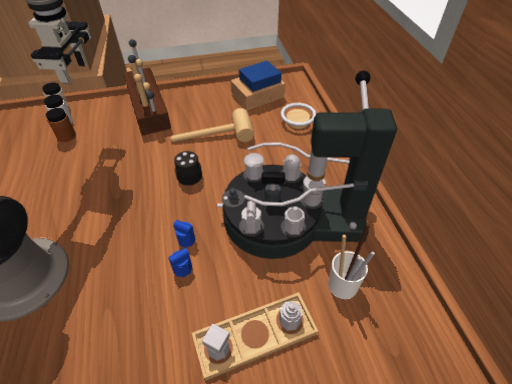

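The top view shows the turret at about (275,183), with its front stud bare at (266,212). Heads stand at (245,187), (254,160), (303,175) and (296,203), with the flat one at (283,152). The tray's middle pocket at (358,222) is empty. Next I'll take one close crop of both views to tell the heads apart.

```bash
python3 - <<'E'
from h import *
a=cv2.imread("pics/top0.png")[135:235,225:325]; b=cv2.imread("pics/side0.png")[140:260,210:340]
A=cv2.resize(a,(390,390),interpolation=cv2.INTER_CUBIC); B=cv2.resize(b,(410,378),interpolation=cv2.INTER_CUBIC)
o=np.zeros((390,800,3),np.uint8); o[:,:390]=A; o[:378,390:]=B; cv2.imwrite("pics/crop0.png",o)
np.set_printoptions(precision=1,suppress=True)
t=cam("top"); s=cam("side")
for n,uv,z in [("handle",(275,180),172),("mark/front stud",(266,212),113),("L",(245,187),140),("LB",(254,160),140),("RB",(303,175),140),("R",(296,203),140)]: print(n,onz(t,uv,z))
im=cv2.imread("pics/top0.png").astype(int)
# tray mask: pale wood
hsv=cv2.cvtColor(im.astype(np.uint8),cv2.COLOR_BGR2HSV); print(hsv[232,346],hsv[258,370], hsv[250,300])
E
```

```text
handle [615.9  33.5 172. ]
mark/front stud [524.1  58.4 113. ]
L [598. 128. 140.]
LB [688.8 102.8 140. ]
RB [643.8 -56.6 140. ]
R [551.3 -35.6 140. ]
[ 19  87 217] [ 16 112 185] [ 15 134 202]
```

View pics/crop0.png

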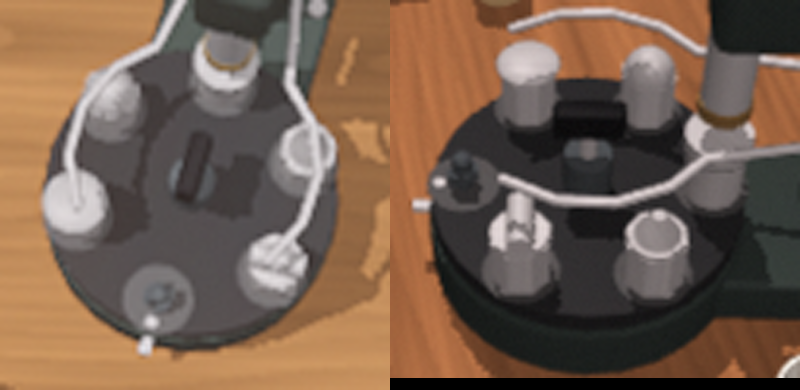

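The left rear place holds the dome: in the side crop at (650,75) its top is narrow and round. The look-alikes are:
- **Left front:** mushroom with a wide cap, crop (527,60).
- **Right front:** ridge, crop (520,215).
- **Right rear:** cone, crop (655,235).
- **On the bench:** blue ridges, top view (277,254) and (302,261).

So the turret needs +120°. The axis is at about (620,34) and the press yaw about -15°. I'm moving over the handle.

```bash
python3 -m pendant '[[[0.5,-0.5,0],[0,0,0],0.5],[[0.95,-0.96,0],[0,0,0],0.5],[[0.95,-0.96,0],[0,0,0],0.5],[[0.95,-0.96,0],[0,0,0],0.5],[[0.95,-0.96,0],[0,0,0],0.5],[[0.95,-0.96,0],[0,0,0],0.5],[[0.95,-0.96,0],[0,0,0],0.5],[[0.95,-0.96,0],[0,0,0],0.5],[[0.95,-0.96,0],[0,0,0],0.5],[[0.95,-0.96,0],[0,0,0],0.5]]'
python3 -m pendant '[[[0.95,-0.96,0],[0,0,0],0.5],[[0.95,-0.96,0],[0,0,0],0.5],[[0.95,-0.96,0],[0,0,0],0.5],[[0.95,-0.96,0],[0,0,0],0.5],[[0.95,-0.96,0],[0,0,0],0.5],[[0.5,-0.7,0],[0,0,0],0.5],[[0,0,0],[0,0,0],0.5],[[0,0,0],[0,0,0],0.5],[[0,0,0],[0,0,0],0.5],[[0,0,0],[0,0,0],0.5]]'
python3 - <<'E'
from h import *
np.set_printoptions(precision=3,suppress=True)
c=cam("wrist"); im=bot.capture("wrist"); cv2.imwrite("pics/w1.png",im); np.save("w1T.npy",c[2])
print(bot.get_obs()["tool_pos"],bot.get_obs()["tcp_rot"])
s=cam("side"); im=bot.capture("side"); cv2.imwrite("pics/s1.png",im)
w=cv2.imread("pics/w1.png"); o=np.zeros((384,800,3),np.uint8); o[:,:512]=w; o[:300,512:]=im[0:300,170:458]; cv2.imwrite("pics/c1.png",o)
E
```

```text
time: 0.98
tool_pos: [433.0, 223.9, 243.7]
tcp_rot: [3.142, -0.0, 2.831]
contact_force: [1.4, 0.1, 0.4]
grip_width: 69.2
finger_force: 0.0
time: 1.82
tool_pos: [588.8, 61.7, 243.7]
tcp_rot: [3.141, -0.001, 2.832]
contact_force: [0.2, 0.3, 0.4]
grip_width: 68.7
finger_force: 0.0
[588.842  61.867 243.928] [ 3.141 -0.     2.832]
```

View pics/c1.png

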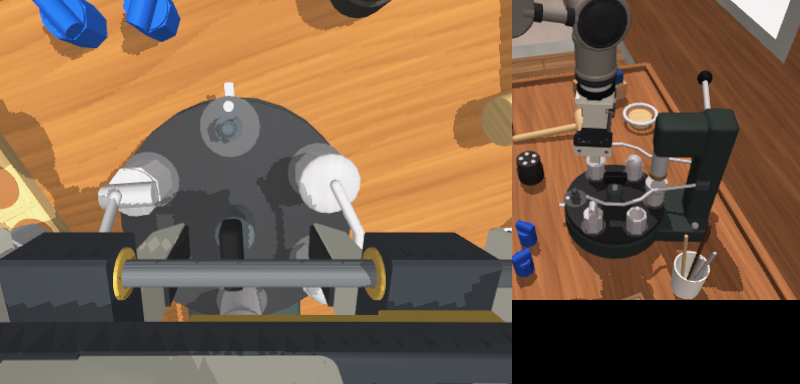

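The wrist view shows the front stud at (228,129), the rim mark at (229,90) and the bar's front end at (231,221). The ridge is on the right front place and the mushroom on the left front.

```bash
python3 - <<'E'
from h import *
np.set_printoptions(precision=1,suppress=True)
K,d,_=cam("wrist"); c=(K,d,np.load("w1T.npy"))
for n,uv,z in [("stud",(228,129),113),("seat",(230,126),80),("mark tip",(229,83),40),("bar front edge mid",(231,220),172),("bar L",(220,240),165),("bar R",(243,240),165),("bar mid@258",(231.5,258),172),("mush top",(330,183),140)]: print(n,onz(c,uv,z))
g=cv2.cvtColor(cv2.imread("pics/w1.png"),cv2.COLOR_BGR2GRAY); 
for r in (224,228,240,250): print(r,g[r,208:256:2])
# tray from top view: pale corners
t=cam("top"); im=cv2.imread("pics/top0.png"); h=cv2.cvtColor(im,cv2.COLOR_BGR2HSV)
m=cv2.inRange(h,(15,50,195),(28,105,255)); m[:, :335]=0; m[:,390:]=0; m[:180]=0; m[270:]=0
m=cv2.morphologyEx(m,cv2.MORPH_CLOSE,np.ones((5,5)))
k=max(cv2.findContours(m,0,2)[0],key=cv2.contourArea); r=cv2.minAreaRect(k); b=cv2.boxPoints(r); print(r)
P=np.array([onz(t,p,18) for p in b]); print(P, P.mean(0), [np.linalg.norm(P[i]-P[i-1]) for i in range(4)])
E
```

```text
stud [530.3  60.8 113. ]
seat [529.6  60.8  80. ]
mark tip [487.6  71.4  40. ]
bar front edge mid [592.5  46.2 172. ]
bar L [608.4  31.1 165. ]
bar R [614.   48.7 165. ]
bar mid@258 [622.9  36.4 172. ]
mush top [597.5 130.7 140. ]
224 [63 62 64 64 64 76 87 30 30 29 30 30 30 29 29 31 29 81 91 87 84 94 76 75]
228 [ 64  64  65  63  84  91  51  33  32  30  31  30  32  30  30  28  28  77
  86  87 109 125 118  75]
240 [ 65  65  64  64  84  91  37  43  49  47  46  47  46  45  41  37  31  39
  89  89 117 122 122  88]
250 [64 65 64 64 64 64 43 40 43 47 47 47 45 44 43 36 33 28 78 82 81 81 81 80]
((358.0230407714844, 222.8121795654297), (72.83453369140625, 27.449413299560547), 81.02737426757812)
[[ 630.9 -193.4   18. ]
 [ 649.7 -289.7   18. ]
 [ 398.8 -325.    18. ]
 [ 382.  -231.7   18. ]] [ 515.4 -259.9   18. ] [np.float64(251.8426287920085), np.float64(98.07451141979855), np.float64(253.32111556317437), np.float64(94.81454655084916)]
```

```bash
python3 -m pendant '[[[0.6,-0.45,0],[0,0,0.37],0.5],[[0.57,-0.44,0],[0,0,0],0.5],[[0,0,-0.5],[0,0,0],0.5],[[0,0,-0.8],[0,0,0],0.5],[[0,0,-0.8],[0,0,0],0.5],[[0,0,-0.6],[0,0,0],0.5],[[0,0,-0.25],[0,0,0],0.5],[[0,0,0],[0,0,0],0],[[0,0,0],[0,0,0],-1],[[0,0,0],[0,0,0],-1]]'
python3 -m pendant '[[[0,0,0],[0,0,0],-1],[[0,0,0],[0,0,0],-1],[[0,0,0],[0,0,0],-1],[[0,0,0],[0,0,0.2],-1],[[0,0,0],[0,0,0.2],-1],[[0,0,0],[0,0,0.2],-1],[[0,0,0],[0,0,0.2],-1],[[0,0,0],[0,0,0.2],-1],[[0,0,0],[0,0,0],-1],[[0,0,0],[0,0,0],-1]]'
```

```text
time: 2.75
tool_pos: [625.4, 34.3, 156.9]
tcp_rot: [3.141, 0.003, 2.876]
contact_force: [-0.2, 0.9, 0.8]
grip_width: 53.5
finger_force: 0.0
time: 3.58
tool_pos: [625.4, 35.3, 155.5]
tcp_rot: [3.139, 0.002, 2.995]
contact_force: [3.0, 5.1, 0.1]
grip_width: 18.9
finger_force: 32.6
```

```bash
python3 -m pendant '[[[0,0,0],[0,0,0.5],-1],[[0,0,0],[0,0,0.6],-1],[[0,0,0],[0,0,0.6],-1],[[0,0,0],[0,0,0.6],-1],[[0,0,0],[0,0,0.6],-1],[[0,0,0],[0,0,0.6],-1],[[0,0,0],[0,0,0.6],-1],[[0,0,0],[0,0,0.4],-1],[[0,0,0],[0,0,0],-1],[[0,0,0],[0,0,0],-1]]'

```

```text
time: 4.42
tool_pos: [626.5, 34.7, 155.6]
tcp_rot: [-3.141, 0.005, -2.747]
contact_force: [7.1, 2.8, -2.3]
grip_width: 22.2
finger_force: 27.4
```

```bash
python3 -m pendant '[[[0,0,0],[0,0,0],0.3],[[0,0,0],[0,0,0],0.7],[[0,0,0.4],[0,0,0],0.7],[[0,0,0.7],[0,0,0],0.7],[[0,0,0.6],[0,0,-0.3],0.7],[[0,0,0.3],[0,0,-0.8],0.7],[[0,0,0],[0,0,-1],0.7],[[0,0,0],[0,0,-1],0.7],[[0,0,0],[0,0,-1],0.7],[[0,0,0],[0,0,-1],0.7]]'
python3 -m pendant '[[[0,0,0],[0,0,-1],0.7],[[0,0,0],[0,0,-1],0.7],[[0,0,0],[0,0,-1],0.7],[[0,0,0],[0,0,-1],0.7],[[0,0,0],[0,0,-0.7],0.7],[[0,0,0],[0,0,0],0.7],[[0,0,0],[0,0,0],0.7],[[0,0,0],[0,0,0],0.7],[[0,0,0],[0,0,0],0.7],[[0,0,0],[0,0,0],0.7]]'
python3 - <<'E'
from h import *
w=bot.capture("wrist"); t=bot.capture("side"); cv2.imwrite("pics/w2.png",w)
o=np.zeros((384,800,3),np.uint8); o[:,:512]=w; o[:300,512:]=t[0:300,170:458]; cv2.imwrite("pics/c2.png",o)
E
```

```text
time: 5.25
tool_pos: [624.3, 33.8, 215.3]
tcp_rot: [-3.141, -0.001, 2.918]
contact_force: [0.5, -0.7, 0.5]
grip_width: 77.7
finger_force: 0.0
time: 6.08
tool_pos: [624.6, 33.9, 215.2]
tcp_rot: [3.142, 0.0, 2.36]
contact_force: [-0.1, -0.4, -0.0]
grip_width: 78.1
finger_force: 0.0
```

View pics/c2.png

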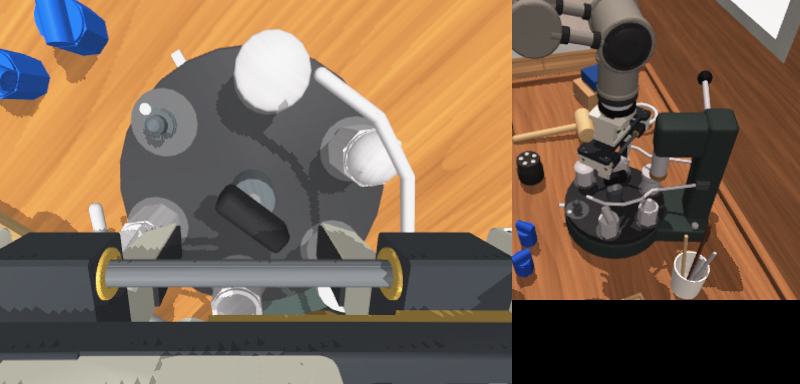

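The turret sprang back: the bare stud is still at the front, at (155,125) beside the mark at (178,57). The bar had slipped inside the pads. I'll regrip the front half of the bar, off the axis, and swing it along an arc for more leverage.

```bash
python3 -m pendant '[[[-0.1,0.03,0],[0,0,0.9],0.3],[[-0.2,0.05,0],[0,0,1],0.3],[[-0.2,0.06,0],[0,0,1],0.3],[[0,0,0],[0,0,1],0.3],[[0,0,-0.5],[0,0,0.4],0.3],[[0,0,-0.8],[0,0,0],0.3],[[0,0,-0.5],[0,0,0],0.3],[[0,0,-0.2],[0,0,0],0],[[0,0,0],[0,0,0],-1],[[0,0,0],[0,0,0],-1]]'
python3 -m pendant '[[[0,0,0],[0,0,0],-1],[[0,0,0],[0,0,0],-1],[[0,0,0],[0,0,0],-1],[[0,0,0],[0,0,0],-1],[[0,-0.02,0],[0,0,0.3],-1],[[0,-0.037,0],[0,0,0.58],-1],[[0,-0.037,0],[0,0,0.58],-1],[[0,-0.037,0],[0,0,0.58],-1],[[0,-0.037,0],[0,0,0.58],-1],[[0.006,-0.037,0],[0,0,0.58],-1]]'
```

```text
time: 7.02
tool_pos: [610.0, 38.1, 155.7]
tcp_rot: [3.141, 0.0, 2.875]
contact_force: [0.5, -0.1, 0.9]
grip_width: 44.2
finger_force: 0.0
time: 7.85
tool_pos: [609.2, 33.9, 156.1]
tcp_rot: [3.138, -0.0, -3.022]
contact_force: [-1.5, 10.2, -0.3]
grip_width: 18.8
finger_force: 30.7
```

```bash
python3 -m pendant '[[[0.006,-0.037,0],[0,0,0.58],-1],[[0.01,-0.037,0],[0,0,0.58],-1],[[0.012,-0.037,0],[0,0,0.58],-1],[[0.015,-0.033,0],[0,0,0.58],-1],[[0.016,-0.033,0],[0,0,0.58],-1],[[0.016,-0.033,0],[0,0,0.58],-1],[[0.016,-0.033,0],[0,0,0.4],-1],[[0,0,0],[0,0,0],-1],[[0,0,0],[0,0,0],-1],[[0,0,0],[0,0,0],-1]]'
```

```text
time: 8.68
tool_pos: [612.1, 24.8, 156.1]
tcp_rot: [3.141, -0.001, -2.559]
contact_force: [-5.5, 1.4, 5.3]
grip_width: 17.7
finger_force: 30.0
```

```bash
python3 -m pendant '[[[0,0,0],[0,0,0],0.2],[[0,0,0],[0,0,0],0.3],[[0,0,0.2],[0,0,0],0.7],[[0,0,0.7],[0,0,0],0.7],[[0,0,0.7],[0,0,-0.4],0.7],[[0.1,0.1,0.4],[0,0,-1],0.7],[[0.2,0.1,0],[0,0,-1],0.7],[[0.1,0.1,0],[0,0,-1],0.7],[[0,0,0],[0,0,-1],0.7],[[0,0,0],[0,0,-1],0.7]]'
python3 -m pendant '[[[0,0,0],[0,0,-1],0.7],[[0,0,0],[0,0,-1],0.7],[[0,0,0],[0,0,-1],0.7],[[0,0,0],[0,0,-1],0.7],[[0,0,0],[0,0,-1],0.7],[[0,0,0],[0,0,-1],0.7],[[0,0,0],[0,0,0],0.7],[[0,0,0],[0,0,0],0.7],[[0,0,0],[0,0,0],0.7],[[0,0,0],[0,0,0],0.7]]'
python3 - <<'E'
from h import *
w=bot.capture("wrist"); cv2.imwrite("pics/w3.png",w); print(cam("wrist")[2].tolist())
E
```

```text
time: 9.52
tool_pos: [625.1, 33.7, 215.8]
tcp_rot: [-3.142, 0.001, 3.071]
contact_force: [-0.4, -0.2, 0.2]
grip_width: 76.8
finger_force: 0.0
time: 10.35
tool_pos: [624.6, 33.7, 215.4]
tcp_rot: [3.141, 0.0, 2.359]
contact_force: [-0.1, 0.4, -0.6]
grip_width: 78.1
finger_force: 0.0
[[0.7048792734900492, 0.7093272096563181, -0.0003456086285745048, -463.84270804796796], [0.6821696519520722, -0.6777583202869601, 0.27438699903127517, -429.62165567863445], [0.19439592526524577, -0.19364547225014625, -0.9616192881370927, 247.9937737352997], [0.0, 0.0, 0.0, 1.0]]
```

View pics/w3.png

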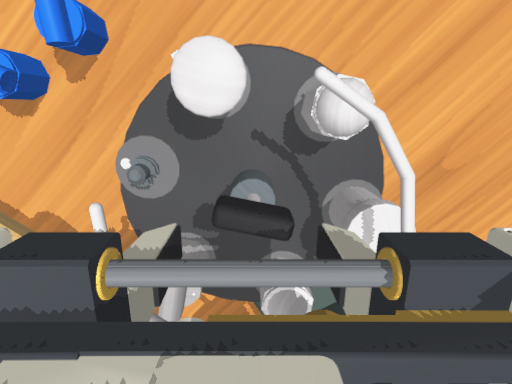

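The mushroom cap is at (210,75), the dome at (342,106) and the bare stud at (140,173). The turret rests partway, near 46°, so the detent did not pull it in. I'll measure its angle.

```bash
python3 - <<'E'
from h import *
np.set_printoptions(precision=1,suppress=True)
c=cam("wrist"); A=np.array([624.5,34.3])
for n,uv,z,pl in [("mush",(210,77),136,105),("dome",(342,107),140,45),("stud",(138,174),113,165),("seat",(148,167),80,165),("bar e1",(226,207),172,0),("bar e2",(289,222),172,0)]:
    P=onz(c,uv,z)[:2]; v=P-A; a=np.degrees(np.arctan2(v[1],v[0])); print(n,P,np.linalg.norm(v),a,(a-pl)%360)
E
```

```text
mush [538.9  80.7] 97.36519838437863 151.51881996291976 46.518819962919764
dome [617.5 131.6] 97.54289160582213 94.11418788477751 49.11418788477751
stud [545.  -17.3] 94.82736667624015 -147.00212462872108 47.99787537127895
seat [543.6 -19.5] 97.11649417920066 -146.3633332426501 48.63666675734987
bar e1 [605.7  31.2] 19.04396731702644 -170.6063802351709 189.3936197648291
bar e2 [642.2  53.1] 25.874487063307846 46.75876126001802 46.75876126001802
```

```bash
python3 -m pendant '[[[0,0,-0.4],[0,0,-0.6],0.7],[[0,0,-0.7],[0,0,-0.5],0.7],[[0,0,-0.7],[0,0,0],0.7],[[0,0,-0.2],[0,0,0],0.4],[[0,0,0],[0,0,0],-1],[[0,0,0],[0,0,0],-1],[[0,0,0],[0,0,0],-1],[[0,0,0],[0,0,0],-1],[[0,0,0],[0,0,0.3],-1],[[0,0,0],[0,0,0.5],-1]]'
python3 -m pendant '[[[0,0,0],[0,0,0.6],-1],[[0,0,0],[0,0,0.6],-1],[[0,0,0],[0,0,0.6],-1],[[0,0,0],[0,0,0.6],-1],[[0,0,0],[0,0,0.6],-1],[[0,0,0],[0,0,0.6],-1],[[0,0,0],[0,0,0.6],-1],[[0,0,0],[0,0,0.6],-1],[[0,0,0],[0,0,0.6],-1],[[0,0,0],[0,0,0.6],-1]]'
```

```text
time: 11.23
tool_pos: [626.9, 35.2, 156.1]
tcp_rot: [3.136, 0.002, 2.323]
contact_force: [9.1, 6.2, -8.9]
grip_width: 56.8
finger_force: 30.0
time: 12.07
tool_pos: [627.0, 34.8, 156.2]
tcp_rot: [3.139, 0.006, 3.043]
contact_force: [8.8, 4.2, -8.6]
grip_width: 56.3
finger_force: 30.0
```

```bash
python3 -m pendant '[[[0,0,0],[0,0,0.6],-1],[[0,0,0],[0,0,0.6],-1],[[0,0,0],[0,0,0.6],-1],[[0,0,0],[0,0,0.6],-1],[[0,0,0],[0,0,0.6],-1],[[0,0,0],[0,0,0.5],-1],[[0,0,0],[0,0,0.2],-1],[[0,0,0],[0,0,0],-1],[[0,0,0],[0,0,0],-1],[[0,0,0],[0,0,0],-1]]'
python3 - <<'E'
from h import *
w=bot.capture("wrist"); cv2.imwrite("pics/w4.png",w); o=bot.get_obs(); print(o["moment"],o["contact_force"])
t=bot.capture("top"); 
o=np.zeros((384,800,3),np.uint8); o[:,:512]=w; o[:300,512:]=cv2.resize(t[130:230,225:321],(288,300),interpolation=cv2.INTER_CUBIC); cv2.imwrite("pics/c4.png",o)
E
```

```text
time: 12.9
tool_pos: [626.9, 34.7, 156.2]
tcp_rot: [-3.141, 0.006, -2.798]
contact_force: [9.8, 3.5, -8.8]
grip_width: 56.5
finger_force: 30.0
[ 0.96707855 -1.09164366 -0.06270287] [ 9.2996454   2.50478365 -8.92402262]
```

View pics/c4.png

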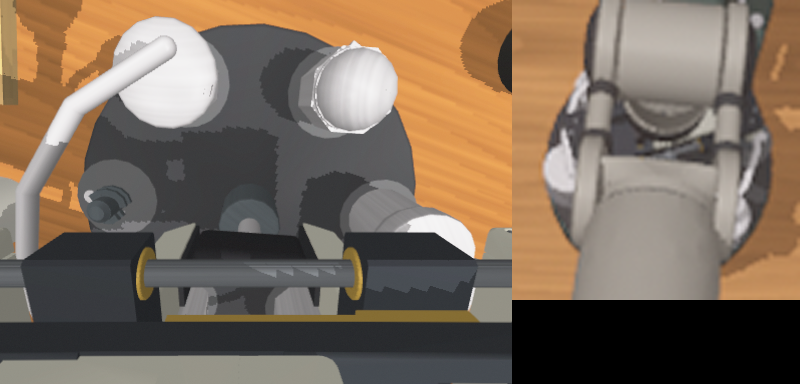

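The dome, at (357,87), is now near the front. The mushroom is at (170,75), past the rod end.

```bash
python3 - <<'E'
from h import *
np.set_printoptions(precision=1,suppress=True)
c=cam("wrist"); A=np.array([626.5,35])
for n,uv,z,pl in [("mush",(166,74),136,105),("dome",(357,88),140,45),("seat",(117,196),80,165)]:
    P=onz(c,uv,z)[:2]; v=P-A; a=np.degrees(np.arctan2(v[1],v[0])); print(n,P,np.linalg.norm(v),a,(a-pl)%360)
E
```

```text
mush [556.1 -34.7] 99.09609904619388 -135.27614677999395 119.72385322000605
dome [530.5  57. ] 98.5002236250446 167.1078321355872 122.10783213558719
seat [652.  -62.2] 100.44212324952969 -75.30723069773026 119.69276930226974
```

```bash
python3 -m pendant '[[[0,0,0],[0,0,0],0.3],[[0,0,0],[0,0,0],0.7],[[0,0,0],[0,0,0],0.7],[[0,0,0.5],[0,0,0],0.7],[[0,0,0.8],[0,0,0],0.7],[[0,0,0.7],[0,0,0],0.7],[[-0.4,0.1,0.2],[0,0,-0.8],0.7],[[-0.8,0.21,0],[0,0,-1],0.7],[[-0.9,0.24,0],[0,0,-1],0.7],[[-0.9,0.24,0],[0,0,-1],0.7]]'
python3 -m pendant '[[[-0.8,0.21,0],[0,0,-1],0.6],[[-0.5,0.13,0],[-0.1,-0.35,-0.2],0.6],[[-0.37,0.1,0],[-0.21,-0.8,0],0.6],[[0,0,-0.3],[-0.21,-0.8,0],0.6],[[0,0,-0.5],[-0.21,-0.8,0],0.6],[[0,0,-0.6],[-0.21,-0.8,0],0.6],[[0,0,-0.5],[-0.21,-0.8,0],0.6],[[0,0,-0.3],[-0.15,-0.6,0],0.6],[[0,0,0],[0,0,0],0.6],[[0,0,0],[0,0,0],0.6]]'
python3 - <<'E'
from h import *
w=bot.capture("wrist"); cv2.imwrite("pics/w5.png",w); np.save("w5T.npy",cam("wrist")[2]); print(bot.get_obs()["joint_positions"])
o=np.zeros((600,800,3),np.uint8); o[:]=cv2.resize(w[0:300,56:456],(800,600),interpolation=cv2.INTER_CUBIC); cv2.imwrite("pics/c5.png",o)
E
```

```text
time: 13.83
tool_pos: [533.6, 57.4, 221.9]
tcp_rot: [3.142, 0.001, 3.023]
contact_force: [0.5, 0.4, -0.1]
grip_width: 78.1
finger_force: 0.0
time: 14.67
tool_pos: [485.6, 65.0, 165.2]
tcp_rot: [-3.124, 0.552, 2.881]
contact_force: [0.6, 0.4, -0.0]
grip_width: 73.7
finger_force: 0.0
[ 0.10110505  0.20479875  2.13197237 -0.63161008  0.34944823 -0.65544203]
```

View pics/c5.png

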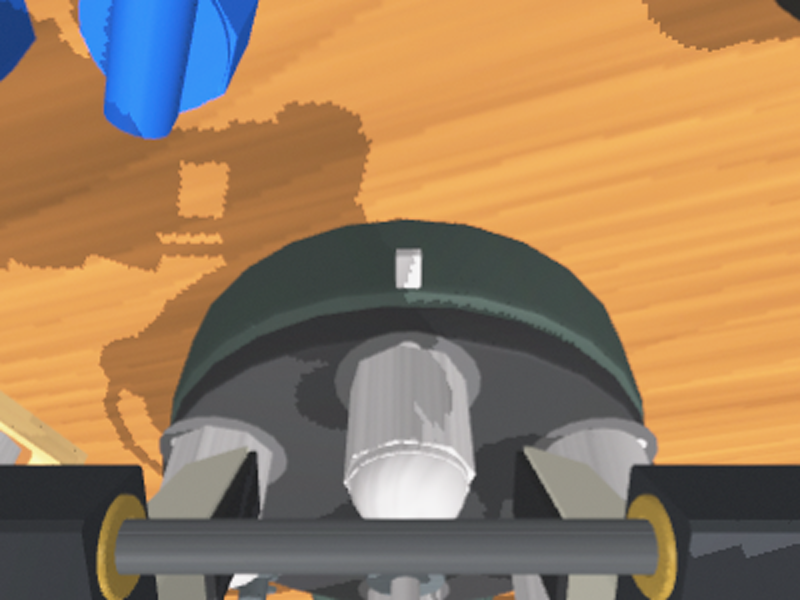

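The dome is in line with the mark: mark at crop (408,268), collar foot at (410,345). I need the flats' orientation, so I'll project octagons at several yaws and compare their edges with the brightness steps.

```bash
python3 - <<'E'
from h import *
np.set_printoptions(precision=1,suppress=True)
K,d,_=cam("wrist"); c=(K,d,np.load("w5T.npy")); w=cv2.imread("pics/w5.png"); g=cv2.cvtColor(w,cv2.COLOR_BGR2GRAY)
print("foot front",onz(c,(56+407/2,342/2),80), "L",onz(c,(56+348/2,470/2),126),"R",onz(c,(56+474/2,470/2),126))
for r in (190,200,210): print(r,g[r,226:298].tolist())
cc=np.array([529.9,60.9])
# visible collar vertex columns at z=100 for flat-normal offsets (deg from press front dir)
for off in range(-20,25,5):
    v=[proj(c,[*(cc+23.8*np.array([np.cos(a),np.sin(a)])),103])[0] for a in np.radians(165+off+22.5+45*np.arange(-2,2))]
    print(off,np.array(v)[:,0],np.array(v)[:,1])
i=cv2.resize(g[160:245,220:305],(760,760),interpolation=cv2.INTER_CUBIC); i=cv2.createCLAHE(4,(4,4)).apply(i); cv2.imwrite("pics/c5b.png",cv2.resize(i,(590,590)))
E
```

```text
foot front [508.5  66.   80. ] L [521.4  40.7 126. ] R [532.4  84.  126. ]
190 [95, 95, 95, 96, 96, 95, 114, 146, 153, 159, 163, 167, 167, 166, 162, 160, 162, 164, 162, 165, 166, 164, 162, 164, 165, 164, 160, 157, 159, 157, 154, 154, 155, 157, 156, 153, 150, 150, 151, 152, 152, 151, 154, 153, 153, 152, 151, 153, 154, 151, 148, 146, 147, 165, 184, 190, 185, 185, 188, 188, 188, 185, 166, 142, 132, 133, 133, 133, 132, 125, 98, 85]
200 [84, 94, 95, 94, 105, 142, 154, 153, 158, 162, 165, 169, 168, 164, 161, 161, 162, 163, 163, 166, 166, 163, 162, 163, 165, 164, 159, 156, 159, 157, 153, 153, 155, 158, 155, 153, 149, 156, 154, 153, 153, 152, 154, 155, 154, 151, 150, 151, 153, 152, 150, 147, 146, 149, 141, 139, 176, 186, 185, 188, 188, 188, 186, 166, 141, 133, 120, 95, 85, 84, 84, 83]
210 [64, 63, 64, 65, 135, 154, 153, 155, 162, 165, 168, 168, 164, 160, 160, 161, 162, 162, 163, 166, 165, 163, 162, 162, 164, 162, 159, 157, 160, 158, 155, 154, 155, 157, 156, 154, 151, 149, 152, 152, 152, 164, 179, 183, 172, 157, 151, 158, 155, 153, 151, 149, 165, 174, 179, 186, 190, 188, 184, 188, 189, 187, 185, 184, 152, 102, 83, 84, 83, 83, 84, 84]
-20 [291.2 282.8 259.3 236.5] [211.7 197.4 191.5 198.5]
-15 [291.2 280.7 256.4 234.8] [210.  196.2 191.6 199.9]
-10 [291.  278.5 253.5 233.2] [208.3 195.1 192.  201.4]
-5 [290.6 276.  250.7 232. ] [206.6 194.1 192.5 203. ]
0 [289.9 273.5 248.  230.9] [205.  193.3 193.1 204.6]
5 [288.9 270.8 245.4 230.1] [203.3 192.6 193.9 206.3]
10 [287.7 268.  242.9 229.5] [201.7 192.1 194.9 208. ]
15 [286.3 265.1 240.6 229.2] [200.2 191.7 196.  209.7]
20 [284.6 262.2 238.4 229.1] [198.8 191.5 197.2 211.4]
```

View pics/c5b.png

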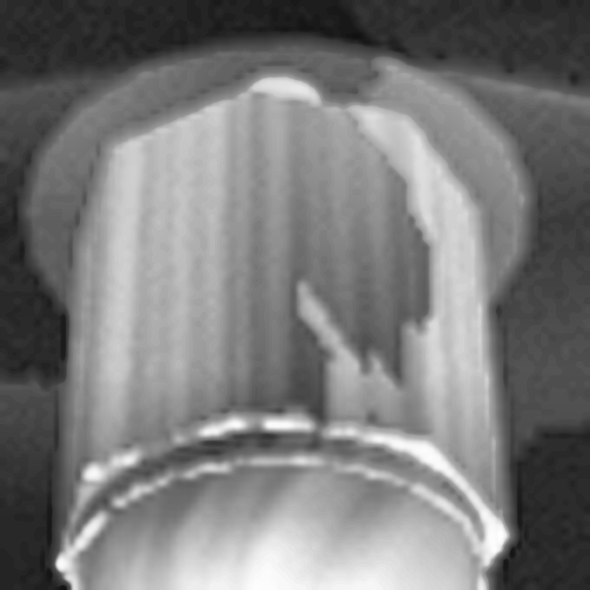

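```bash
python3 -m pendant '[[[0,0,0],[0.25,0.93,0],0.6],[[0.2,0,0],[0,0,-0.7],0.6],[[0.4,-0.04,0],[0,0,-0.8],0.6],[[0.5,-0.06,0],[0,0,-0.7],0.6],[[0.38,-0.04,0],[0,0,0],0.6],[[0,0,0],[0,0,0],0.6],[[0,0,-0.5],[0,0,0],0.6],[[0,0,-0.5],[0,0,0],0.5],[[0,0,-0.17],[0,0,0],0.3],[[0,0,0],[0,0,0],0.2]]'
python3 - <<'E'
from h import *
np.set_printoptions(precision=3,suppress=True)
w=bot.capture("wrist"); s=bot.capture("side"); cv2.imwrite("pics/w6.png",w); print(bot.get_obs()["joint_positions"])
o=np.zeros((384,800,3),np.uint8); o[:,:512]=w; o[:300,512:]=cv2.resize(s[130:280,190:334],(288,300),interpolation=cv2.INTER_CUBIC); cv2.imwrite("pics/c6.png",o)
E
```

```text
time: 15.55
tool_pos: [529.6, 57.2, 128.7]
tcp_rot: [-3.113, 0.487, 2.614]
contact_force: [0.2, 0.2, -0.1]
grip_width: 59.8
finger_force: 0.0
[ 0.141  0.378  1.962 -0.676  0.522 -0.349]
```

View pics/c6.png

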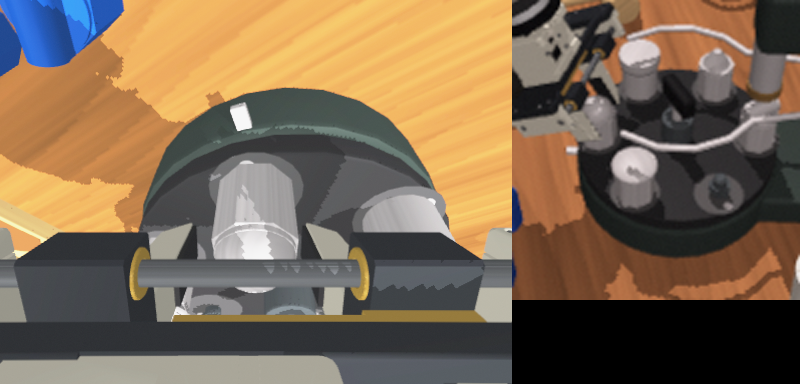

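```bash
python3 -m pendant '[[[0.01,0.11,0],[0,0,0],0.2],[[0,0,0],[0,0,0],0.2],[[0,0,0],[0,0,0],-0.5],[[0,0,0],[0,0,0],-1],[[0,0,0],[0,0,0],-1],[[0,0,0],[0,0,0],-1],[[0,0,0],[0,0,0],-1],[[0,0,0],[0,0,0],-1],[[0,0,0],[0,0,0],-1],[[0,0,0],[0,0,0],-1]]'
```

```text
time: 16.48
tool_pos: [530.8, 60.8, 129.9]
tcp_rot: [-3.115, 0.49, 2.613]
contact_force: [-3.4, 0.6, 5.8]
grip_width: 44.0
finger_force: 30.0
```

```bash
python3 -m pendant '[[[0,0,0.0059],[0,0,0.58],-1],[[0,0,0.0059],[0,0,0.58],-1],[[0,0,0.0059],[0,0,0.58],-1],[[0,0,0.0059],[0,0,0.58],-1],[[0,0,0.0059],[0,0,0.58],-1],[[0,0,0.0059],[0,0,0.58],-1],[[0,0,0.0059],[0,0,0.58],-1],[[0,0,0.0059],[0,0,0.58],-1],[[0,0,0.0059],[0,0,0.58],-1],[[0,0,0.0059],[0,0,0.58],-1]]'; python3 -c "
from h import *
o=bot.get_obs();print(o['joint_positions'],o['moment'])"
```

```text
time: 17.32
tool_pos: [529.8, 60.9, 131.1]
tcp_rot: [-3.116, 0.481, -3.033]
contact_force: [1.0, -0.0, -6.0]
grip_width: 43.8
finger_force: 29.9
[-0.05851888  0.31622945  2.06075655  0.1802632   0.28955647 -1.89165011] [-0.19648845  0.53175421 -0.06869192]
```

```bash
python3 -m pendant '[[[0,0,0],[0,0,0],0.3],[[0,0,0],[0,0,0],0.3],[[0,0,0],[0,0,0],0.3],[[0,0,0],[-0.06,0.58,0],0.3],[[0,0,0],[0,0,-0.8],0.3],[[0,0,0],[0,0,-1],0.3],[[0,0,0],[0,0,-1],0.3],[[0,0,0],[0,0,-1],0.3],[[0,0,0],[0,0,-1],0.3],[[0,0,0],[0,0,-1],0.3]]'
python3 -m pendant '[[[0,0,0],[0,0,-0.74],0.3],[[0,0,0],[0,0,0],0.3],[[0,0,0],[0,0,0],-1],[[0,0,0],[0,0,0],-1],[[0,0,0],[0,0,0],-1],[[0,0,0],[0,0,0],-1],[[0,0,0],[0,0,0],-1],[[0,0,0],[0,0,0],-1],[[0,0,0],[0,0,0],-1],[[0,0,0],[0,0,0],-1]]'; python3 -c "
from h import *
o=bot.get_obs();print(o['joint_positions'],o['moment'])"
```

```text
time: 18.15
tool_pos: [529.7, 61.7, 131.6]
tcp_rot: [-3.117, 0.408, 2.708]
contact_force: [-0.2, -0.3, -0.4]
grip_width: 59.5
finger_force: 0.0
time: 18.98
tool_pos: [529.4, 61.4, 131.1]
tcp_rot: [-3.117, 0.405, 2.626]
contact_force: [0.2, -0.6, 1.0]
grip_width: 44.2
finger_force: 29.8
[ 0.11468936  0.3785535   1.91326482 -0.47599616  0.58348887 -0.57016574] [-0.07113385  0.31151656 -0.07179395]
```

```bash
python3 -m pendant '[[[0,0,0.0059],[0,0,0.58],-1],[[0,0,0.0059],[0,0,0.58],-1],[[0,0,0.0059],[0,0,0.58],-1],[[0,0,0.0059],[0,0,0.58],-1],[[0,0,0.0059],[0,0,0.58],-1],[[0,0,0.0059],[0,0,0.58],-1],[[0,0,0.0059],[0,0,0.58],-1],[[0,0,0.0059],[0,0,0.58],-1],[[0,0,0.0059],[0,0,0.58],-1],[[0,0,0.0059],[0,0,0.58],-1]]'; 
python3 -m pendant '[[[0,0,0],[0,0,0],0.3],[[0,0,0],[0,0,0],0.3],[[0,0,0],[0,0,0],0.3],[[0,0,0],[0,0,-0.6],0.3],[[0,0,0],[0,0,-0.7],0.3],[[0,0,0],[0,0,-0.7],0.3],[[0,0,0],[0,0,-0.7],0.3],[[0,0,0],[0,0,-0.7],0.3],[[0,0,0],[0,0,-0.7],0.3],[[0,0,0],[0,0,-0.7],0.3]]'
python3 -m pendant '[[[0,0,0],[0,0,-0.7],0.3],[[0,0,0],[0,0,-0.5],0.3],[[0,0,0],[0,0,-0.5],0.3],[[0,0,0],[0,0,0],-1],[[0,0,0],[0,0,0],-1],[[0,0,0],[0,0,0],-1],[[0,0,0],[0,0,0],-1],[[0,0,0],[0,0,0],-1],[[0,0,0],[0,0,0],-1],[[0,0,0],[0,0,0],-1]]'
```

```text
time: 19.82
tool_pos: [529.5, 61.3, 132.8]
tcp_rot: [-3.116, 0.406, -2.958]
contact_force: [0.3, -1.9, -2.2]
grip_width: 44.4
finger_force: 29.8
time: 20.65
tool_pos: [529.5, 62.0, 133.0]
tcp_rot: [-3.117, 0.406, 2.753]
contact_force: [0.8, -0.9, 1.0]
grip_width: 59.8
finger_force: 0.0
time: 21.48
tool_pos: [529.4, 61.6, 132.8]
tcp_rot: [-3.117, 0.405, 2.554]
contact_force: [0.8, 2.2, -1.0]
grip_width: 44.6
finger_force: 29.7
```

```bash
python3 -m pendant '[[[0,0,0.0065],[0,0,0.64],-1],[[0,0,0.0065],[0,0,0.64],-1],[[0,0,0.0065],[0,0,0.64],-1],[[0,0,0.0065],[0,0,0.64],-1],[[0,0,0.0065],[0,0,0.64],-1],[[0,0,0.0065],[0,0,0.64],-1],[[0,0,0.0065],[0,0,0.64],-1],[[0,0,0.0065],[0,0,0.64],-1],[[0,0,0.0065],[0,0,0.64],-1],[[0,0,0.0065],[0,0,0.64],-1]]'; 
python3 -m pendant '[[[0,0,0],[0,0,0],0.3],[[0,0,0],[0,0,0],0.3],[[0,0,0],[0,0,0],0.3],[[0,0,0],[0,0,-0.6],0.3],[[0,0,0],[0,0,-0.7],0.3],[[0,0,0],[0,0,-0.7],0.3],[[0,0,0],[0,0,-0.7],0.3],[[0,0,0],[0,0,-0.7],0.3],[[0,0,0],[0,0,-0.7],0.3],[[0,0,0],[0,0,-0.7],0.3]]'
python3 -m pendant '[[[0,0,0],[0,0,-0.7],0.3],[[0,0,0],[0,0,-0.6],0.3],[[0,0,0],[0,0,-0.5],0.3],[[0,0,0],[0,0,0],-1],[[0,0,0],[0,0,0],-1],[[0,0,0],[0,0,0],-1],[[0,0,0],[0,0,0],-1],[[0,0,0],[0,0,0],-1],[[0,0,0],[0,0,0],-1],[[0,0,0],[0,0,0],-1]]'
```

```text
time: 22.32
tool_pos: [529.0, 61.2, 134.6]
tcp_rot: [-3.117, 0.404, -2.957]
contact_force: [-0.4, -2.1, -4.3]
grip_width: 44.5
finger_force: 29.7
time: 23.15
tool_pos: [529.4, 62.0, 134.9]
tcp_rot: [-3.117, 0.406, 2.75]
contact_force: [-0.5, 0.1, -0.3]
grip_width: 59.3
finger_force: 0.0
time: 23.98
tool_pos: [529.3, 61.6, 134.7]
tcp_rot: [-3.117, 0.404, 2.54]
contact_force: [0.9, 1.8, -0.5]
grip_width: 44.8
finger_force: 29.8
```

```bash
python3 -m pendant '[[[0,0,0.0065],[0,0,0.64],-1],[[0,0,0.0065],[0,0,0.64],-1],[[0,0,0.0065],[0,0,0.64],-1],[[0,0,0.0065],[0,0,0.64],-1],[[0,0,0.0065],[0,0,0.64],-1],[[0,0,0.0065],[0,0,0.64],-1],[[0,0,0.0065],[0,0,0.64],-1],[[0,0,0],[0,0,0],-1],[[0,0,0.05],[0,0,0],-1],[[0,0,0.1],[0,0,0],-1]]'
```

```text
time: 24.82
tool_pos: [528.5, 61.4, 139.8]
tcp_rot: [-3.117, 0.402, 3.075]
contact_force: [0.1, 0.7, -5.4]
grip_width: 44.6
finger_force: 29.8
```

```bash
python3 -m pendant '[[[0,0,0.4],[0,0,0],-1],[[0,0,0.8],[0,0,0],-1],[[0,0,0.7],[0,0,0],-1],[[-0.4,0.05,0],[0,0,0],-1],[[-0.9,0.1,0],[0,0,0],-1],[[-0.9,0,0],[0,0,0],-1],[[-0.5,-0.6,0],[0,0,0],-1],[[0,-0.9,0],[0,0,0],-1],[[0,-1,0],[0,0,0],-1],[[0,-1,0],[0,0,0],-1]]'
python3 -m pendant '[[[0.45,-1,0],[0,0,0.2],-1],[[0.45,-1,0],[0,0,0.38],-1],[[0.45,-1,0],[0,0,0.38],-1],[[0.45,-1,0],[0,0,0.38],-1],[[0.45,-1,0],[0,0,0.38],-1],[[0,-0.9,0],[0,0,0],-1],[[0,-0.7,0],[0,0,0],-1],[[0,-0.5,0],[0,0,0],-1],[[0,0,0],[0,0,0],-1],[[0,0,0],[0,0,0],-1]]'
python3 - <<'E'
from h import *
np.set_printoptions(precision=3,suppress=True)
w=bot.capture("wrist"); s=bot.capture("side"); cv2.imwrite("pics/w7.png",w);cv2.imwrite("pics/s7.png",s); np.save("w7T.npy",cam("wrist")[2]); print(bot.get_obs()["joint_positions"])
o=np.zeros((384,800,3),np.uint8); o[:,:512]=w; o[:300,512:]=s[84:384,150:438]; cv2.imwrite("pics/c7.png",o)
E
```

```text
time: 25.65
tool_pos: [447.7, -39.2, 197.9]
tcp_rot: [-3.117, 0.404, 3.078]
contact_force: [0.5, -0.5, -5.1]
grip_width: 44.8
finger_force: 29.8
time: 26.48
tool_pos: [515.4, -251.8, 197.1]
tcp_rot: [-3.118, 0.403, -3.001]
contact_force: [0.4, 1.2, -4.8]
grip_width: 44.8
finger_force: 29.8
[-0.741  0.326  1.762  0.408  0.814 -2.697]
```

View pics/c7.png

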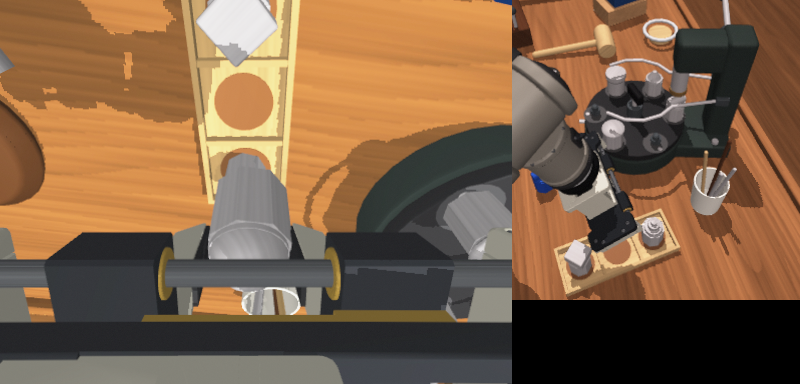

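The dome is held upright. The empty pocket's floor patch is at (244,101) and its cross walls are near rows 65 and 140.

```bash
python3 - <<'E'
from h import *
np.set_printoptions(precision=1,suppress=True)
K,d,_=cam("wrist"); c=(K,d,np.load("w7T.npy")); w=cv2.imread("pics/w7.png"); h=cv2.cvtColor(w,cv2.COLOR_BGR2HSV); print(h[101,244],h[75,215])
m=cv2.inRange(w,np.array([60,100,150]),np.array([110,160,225])); m[:, :210]=0;m[:,280:]=0;m[:70]=0;m[134:]=0
m=cv2.morphologyEx(m,cv2.MORPH_OPEN,np.ones((5,5)))
k=max(cv2.findContours(m,0,2)[0],key=cv2.contourArea); (x,y),r,a=cv2.fitEllipse(k); print(x,y,r); print("patch",onz(c,(x,y),6))
for n,uv in [("TL",(192,65)),("TR",(287,62)),("BL",(207,140)),("BR",(280,147))]: print(n,onz(c,uv,18))
s=cam("side"); t=cam("top"); print("top patch",onz(t,(358,223),6), "side", onz(s,(256,334),6))
print("dome foot mid", onz(c,(248,160),147))
E
```

```text
[ 13 152 205] [ 25  92 246]
243.48927307128906 100.97885131835938 (55.7436408996582, 57.57252502441406)
patch [ 511.4 -260.5    6. ]
TL [ 480.  -310.5   18. ]
TR [ 465.6 -226.8   18. ]
BL [ 554.2 -293.7   18. ]
BR [ 551.3 -215.7   18. ]
top patch [ 514.5 -262.4    6. ] side [ 516.7 -264.9    6. ]
dome foot mid [ 489.6 -255.5  147. ]
```

```bash
python3 -m pendant '[[[-0.07,-0.32,0],[0,0,0],-1],[[0,0,-0.5],[0,0,0],-1],[[0,0,-0.9],[0,0,0],-1],[[0,0,-0.9],[0,0,0],-1],[[0,0,-0.9],[0,0,0],-1],[[0,0,-0.7],[0,0,0],-1],[[0,0,-0.4],[0,0,0],-1],[[0,0,-0.2],[0,0,0],-1],[[0,0,0],[0,0,0],-1],[[0,0,0],[0,0,0],-1]]'
python3 -m pendant '[[[0,0,-0.03],[0,0,0],-1],[[0,0,-0.03],[0,0,0],-1],[[0,0,-0.03],[0,0,0],-1],[[0,0,-0.03],[0,0,0],-1],[[0,0,0],[0,0,0],-1],[[0,0,0],[0,0,0],-1],[[0,0,0],[0,0,0],-1],[[0,0,0],[0,0,0],-1],[[0,0,0],[0,0,0],-1],[[0,0,0],[0,0,0],-1]]'
```

```text
time: 27.42
tool_pos: [514.2, -261.7, 63.1]
tcp_rot: [-3.116, 0.405, -2.998]
contact_force: [0.0, 0.2, -3.6]
grip_width: 44.3
finger_force: 29.8
time: 28.25
tool_pos: [513.7, -261.5, 58.9]
tcp_rot: [-3.117, 0.404, -2.999]
contact_force: [-0.0, -0.0, -5.2]
grip_width: 44.6
finger_force: 29.8
```

Not in contact yet, so I'm lowering in small steps.

```bash
python3 -m pendant '[[[0,0,-0.02],[0,0,0],-1],[[0,0,-0.02],[0,0,0],-1],[[0,0,-0.02],[0,0,0],-1],[[0,0,-0.02],[0,0,0],-1],[[0,0,-0.01],[0,0,0],-1],[[0,0,0],[0,0,0],-1],[[0,0,0],[0,0,0],-1],[[0,0,0],[0,0,0],-1],[[0,0,0],[0,0,0],-1],[[0,0,0],[0,0,0],-1]]'
```

```text
time: 29.08
tool_pos: [513.8, -261.5, 57.2]
tcp_rot: [-3.116, 0.405, -2.999]
contact_force: [-5.0, 1.4, 6.6]
grip_width: 44.7
finger_force: 29.8
```

```bash
python3 -m pendant '[[[0,0,0],[0,0,0],-0.02],[[0,0,0],[0,0,0],0.1],[[0,0,0],[0,0,0],0.3],[[0,0,0],[0,0,0],0.3],[[0,0,0],[0,0,0],0.3],[[0,0,0.4],[0,0,0],0.3],[[0,0,0.8],[0,0,0],0.3],[[0,0,1],[0,0,0],0.3],[[0,0,1],[0,0,0],0.3],[[0,0,1],[0,0,0],0.3]]'
python3 -m pendant '[[[-1,0,0.3],[0,0,0],0.3],[[-1,0,0],[0,0,0],0.3],[[-1,0,0],[0,0,0],0.3],[[-0.6,0,0],[0,0,0],0.3],[[0,0,0],[0,0,0],0.3],[[0,0,0],[0,0,0],0.3],[[0,0,0],[0,0,0],0.3],[[0,0,0],[0,0,0],0.3],[[0,0,0],[0,0,0],0.3],[[0,0,0],[0,0,0],0.3]]'
python3 - <<'E'
from h import *
t=bot.capture("top"); s=bot.capture("side")
o=np.zeros((384,800,3),np.uint8); o[:,:410]=s[:,100:510]; o[:,410:]=cv2.resize(t[130:270,230:372],(390,384),interpolation=cv2.INTER_CUBIC); cv2.imwrite("pics/c8.png",o)
E
```

```text
time: 29.92
tool_pos: [513.5, -261.5, 183.5]
tcp_rot: [-3.117, 0.404, -2.999]
contact_force: [0.5, -1.5, 0.5]
grip_width: 59.9
finger_force: 0.0
time: 30.75
tool_pos: [406.3, -261.4, 191.1]
tcp_rot: [-3.117, 0.404, -2.998]
contact_force: [0.5, 0.1, 0.1]
grip_width: 59.6
finger_force: 0.0
```

View pics/c8.png

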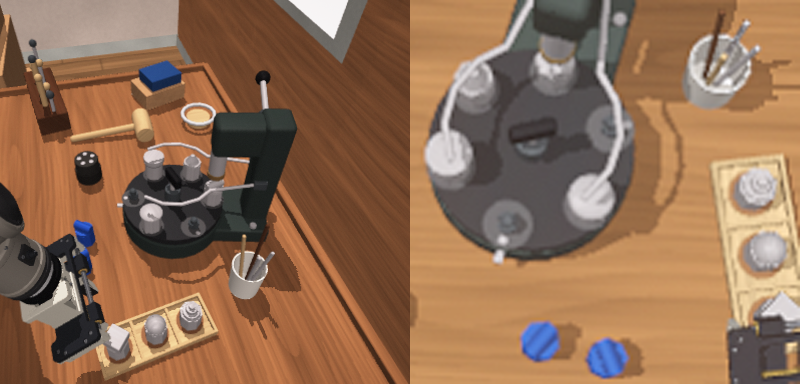

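The dome stands upright in the middle pocket, at side crop (155,328). Its bared stud is at the front by the mark, top crop (507,225), and everything else is in place. Handing in.

```bash
python3 -c "
from plant import bot
print(bot.close_job())"
```

```text
the job is handed in; nothing more can be done
None
```

I handed the job in at about 31 s: the domed head was unscrewed at the front place and now stands dome-up in the tray's middle pocket, the other heads are still on their studs, and the last pictures show nothing on the bench moved.

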